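Set out the interference-ring station

ROBOT

A 6-joint arm with a two-finger parallel gripper is mounted at the origin on the work surface. World frame = base frame: x ahead of the robot, y to its left, z up, the work surface at z = 0. Lengths are in mm, angles in rad, forces in N, time in s.
With the tool pointing down it reaches from about 350 to 775 mm from the base axis. Payload 7.3 kg.
Tool frame: the origin (TCP) lies on the centre line of the jaws, within the pads' length; the fingertips stand 22 mm ahead of it and the grasp point (between the pads) lies 3 mm ahead of it; z points along the fingers, y is the direction in which the jaws open and shut (so a half turn about z gives the same grasp; the last joint's range is limited). The gripper opens to 92 mm and grips with 3 to 60 N. Pads are 19 mm wide; open, the fingers measure 130 mm over their backs; the gripper's body (75 mm by 190 mm) begins 47 mm behind the grasp point.
Start: joints at [1.102, 0.342, 1.524, -0, 1.275, -0.146], TCP at [166.527, 497.907, 248.741] pointing down, gripper open.
Joint ranges: [-2.53, 2.53], [-0.77, 2.02], [0.04, 2.7], [-1, 4.14], [0.28, 2.66], [-3.11, 3.11]. Speed limits (rad/s): [2.57, 2.57, 3.14, 3.14, 3.14, 3.14].

INTERFACE

Orientations are given as [roll, pitch, yaw] about the fixed x, y, z axes, in that order (R = Rz(yaw) Ry(pitch) Rx(roll)).
In Python, from plant import get_obs, capture, bot, spot_in gives the robot as it stands.
- The arm moves only by the shell command python3 -m handwheel 'ROWS' [OPENING]. ROWS is JSON, a list of rows, each a list of 2 entries, a list of its own where there are three numbers: the shift along the world's x, y, z in mm, then the turn, a rotation vector about the world's x, y, z in rad. In form: [[[x, y, z], [wx, wy, wz]], ...]. A call has 1 to 12 rows; each row shifts and turns the commanded pose from where the row before left it; what a row does not reach is not made up. A row lasts 1/8 s, in which the tool goes at most 62.5 mm and 10.7 degrees, less where a joint would pass 70% of its speed; a pose out of reach is approached as far as the arm can. A call is refused whole if a number of a shift passes 62.5 or a number of a turn 0.188, either way. A call with a gripper value outside its range is refused whole. OPENING is the closure, from 0 (fully open) to 1 (shut), set as the call begins (- or left out, the last holds). The fingers move at their own pace and stop on an object; the grip force is fixed at half the most. Time passes only in rows, so rows that do not move let the fingers close. It gives the time, the measured TCP pose, the force and the opening at its end, in the units of the state.
- get_obs(): the state, without advancing time (a new reading comes with each control period).
- capture(name): name is "side" or "top"; returns a dict with "img" (384x512x3 uint8, red, green, blue), "fx", "fy", "cx", "cy" (pixels), "k1" (the pictures are not rectified: a ray, as slopes to the right and down, at radius r is drawn at 1 + k1 r^2 times it, then the intrinsics apply), "cam_to_world" (4x4, takes a point from camera to world coordinates). Camera axes: x right, y up, looking along -z (the intrinsics and any distortion apply to the point x, -y, -z); pixel columns grow to the right and rows downward; lengths in mm; the calibration is good to about 2 mm. A picture is of the moment at which its call begins. There is no depth.
- bot.close_job(): hands the job in, once; it reports no verdict.
Trained networks look in the newest picture that a camera, given by its name, has taken for a name from the list of things; names that differ only in an ending like _2 or _b are one class to them, and where a whole thing is asked for, a point or a joint stands for the part that bears it (a point fixed in the world has none). Each returns a list of dicts, best first, with "score" (0 to 1); they miss things now and then, are a little off and sometimes report something else, mostly with a low value. They report only what shows in the picture. A call takes as long as a camera call. They do not tell look-alikes from the thing itself.
- spot_in(thing, camera): "xyz" ([x, y, z] in mm, in the coordinates of the camera as it stood for that picture, good to about 4 mm: the middle of the surface that is visible of it).
The state is a dict: "time": time; "joint_positions": joint angles; "dq": joint speeds; "tau": joint torques, N m; "tool_pos": TCP position; "tcp_rot": TCP orientation; "contact_force": force on the tool from outside, world axes, zero at the start; "moment": the same for the moment, N m; "grip_width": finger opening in mm.
Only numpy, scipy, OpenCV 4.12 (cv2) and the standard library are available. Lean on these libraries where they do the work, as an engineer would, in place of code of your own. Each camera call takes 0.05 s, during which the arm holds its last target. There are 200 camera calls.

TASK

Set out the ring experiment on the bench. Lay the black glass flat centred on the round stage and the yellow lens cell centred on top of it; stand the green filter on the mat midway between the lamp and the stage, square across the line joining them; and lay the stopwatch face up in the middle of the pad that is next to the lamp (not the one next to the stage). Do not knock the lamp.

Things in the scene. Friction and masses are not known exactly. Their poses are not given: they have to be found in the camera images.
- flat_center (a point): Black glass flat: a black disc with a thin steel band round its side, 60 mm in diameter, 16 mm high, about 0.14 kg, lying flat on the bench. This point is its centre, half-way up (8 mm over its underside); z is up.
- lens_center (a point): Lens cell: a bright yellow disc with a pale blue lens in its top, 46 mm in diameter, 20 mm high, about 0.06 kg, lying flat on the bench. This point is its centre, half-way up (10 mm); z is up.
- filter_center (a point): Green filter: an upright green plate 46 mm wide (along its x), 12 mm thick (along its y) reaching from 14 to 66 mm over its underside, standing in an aluminium foot 50 mm (x) by 36 mm (y) by 14 mm high; about 0.16 kg. This point is its centre, half-way up (33 mm over the underside); y is the normal of the plate, z is up. Either face may look at the lamp.
- watch_center (a point): Stopwatch: a dark blue-black round body 54 mm in diameter, 18 mm high, with a white ring and a pale display on top and a grey button of 12 mm diameter that stands out 8 mm from its side along its +x; about 0.08 kg. This point is the centre of the round body, half-way up (9 mm); z is up (face up).
- stage: Round stage, fixed: a cream base 136 mm in diameter with a round table 120 mm in diameter, light grey on top with a white scale round its edge; its flat top is 40 mm above its origin. A small aluminium knob stands out of its side along its +x (to 80 mm from the axis, 25 mm high at most). Origin: centre of its underside, on the mat.
- lamp: Lamp, fixed: an upright cylinder 88 mm high with a black base 90 mm in diameter, a white glass body 64 mm in diameter and an aluminium cap 76 mm in diameter. Origin: centre of its underside, on the mat.
- mat: Dark grey-blue rubber mat, fixed, 4 mm thick, that carries the stage, lamp and pads. Origin: on its underside, midway between the lamp and the stage, which stand 140 mm either side of it along the mat's y (which is at which end varies). The mat reaches 215 mm either way along its y, 70 mm along +x and 190 mm along -x. z is up.
- pad_cork: Light brown cork pad, fixed on the mat: a disc 76 mm in diameter, 3 mm thick, its top 7 mm above the bench. Origin: centre of its underside. It lies 130 mm from either the lamp or the stage (varies), on their -x side in the mat's frame.
- pad_blue: Blue pad, fixed on the mat, of the same size as the cork one (76 mm in diameter, top 7 mm above the bench), 130 mm from the other of the lamp and the stage. Origin: centre of its underside.
There are look-alikes about, which are no part of the job. What is meant by the lamp is not orange, pink or red, and is the larger of those in its own colour.

How it is judged (in metres and radians):
At the end, for the whole second after the job is handed in: Flat level on the stage, within 12 mm of its centre; lens cell level on the flat, within 10 mm; filter upright on the mat within 15 mm of midway from lamp to stage and 0.25 rad of square; stopwatch face up on the pad next to the lamp, within 15 mm; all released and at rest (horizontal distance between flat_center and stage below 0.012 m and z of flat_center in the frame of stage between 0.044 and 0.052 m and horizontal distance between lens_center and flat_center below 0.01 m and z of lens_center in the frame of stage between 0.061 and 0.071 m and horizontal distance between filter_center and mat below 0.015 m and z of filter_center in the frame of mat between 0.032 and 0.042 m and angle between the y axis of filter_center and the y axis of mat, either way round below 0.25 rad and ((horizontal distance between pad_cork and lamp below 0.16 m and horizontal distance between watch_center and pad_cork below 0.015 m) or (horizontal distance between pad_blue and lamp below 0.16 m and horizontal distance between watch_center and pad_blue below 0.015 m)) and z of watch_center in the frame of mat between 0.011 and 0.021 m and angle between each of flat_center, lens_center, filter_center, watch_center's own z axis and vertical below 0.12 rad and linear speed of each of flat, lens, filter, watch below 0.02 m/s and angular speed of each of flat, lens, filter, watch below 0.2 rad/s); the robot touches nothing.
It fails at once if the lamp is knocked (pushed by anything with more than 8 N) (contact force between lamp and anything else above 8 N).
It also fails if it takes over 104 s, if anything falls off the work surface, if the arm or the gripper's body presses on something with over 40 N, if the wrist force passes 120 N, or if a joint passes its speed limit or range.

## Working session

There is one attempt and no reset: what is moved stays moved. The work goes in short steps, Python scripts to look and compute and a shell command to move; the robot and the scene stay as the last step left them, time stands still between calls to the robot, and variables do not carry over. Pictures are saved under pics/ and viewed, about 12 in all and at most 16, crops included, and the job is handed in when it is done.

```bash
mkdir -p pics; cat > h.py <<'E'
import numpy as np, cv2
from plant import get_obs, capture, bot, spot_in
def ray(c,u,v):
    d=np.array([(u-c['cx'])/c['fx'],(v-c['cy'])/c['fy']]);s=d.copy()
    for _ in range(20): s=d/(1+c['k1']*(s@s))
    M=np.array(c['cam_to_world']); return M[:3,3],M[:3,:3]@np.array([s[0],-s[1],-1])
def at(c,u,v,z):
    o,d=ray(c,u,v); return o+d*(z-o[2])/d[2]
def pix(c,p):
    M=np.array(c['cam_to_world']); q=M[:3,:3].T@(np.array(p)-M[:3,3]); s=np.array([q[0],-q[1]])/-q[2]
    s=s*(1+c['k1']*(s@s)); return s*[c['fx'],c['fy']]+[c['cx'],c['cy']]
def save(c,n,box=None,k=1):
    im=c['img'][...,::-1]
    if box: im=im[box[1]:box[3],box[0]:box[2]]
    cv2.imwrite('pics/'+n+'.png',cv2.resize(im,None,fx=k,fy=k,interpolation=cv2.INTER_CUBIC))
E
python3 - <<'E'
from h import *
for n in ['top','side']:
    c=capture(n); save(c,n+'0',k=1.5); M=np.array(c['cam_to_world']); print(n,M.round(2).tolist(),c['fx'],c['k1'])
    for t in ['flat_center','lens_center','filter_center','watch_center','stage','lamp','mat','pad_cork','pad_blue']:
        for r in spot_in(t,n):
            w=M[:3,:3]@np.array(r['xyz'])+M[:3,3]; print(t,round(r['score'],2),w.round(),pix(c,w).round())
print(get_obs())
E
```

```text
top [[0.01, 0.99, -0.12, 408.39], [-1.0, 0.01, -0.0, 27.41], [-0.0, 0.12, 0.99, 1424.03], [0.0, 0.0, 0.0, 1.0]] 468.8969716351898 -0.060764007291597075
flat_center 0.87 [597. 328.  15.] [160. 182.]
lens_center 0.72 [416. 310.  23.] [164. 241.]
filter_center 0.53 [ 410. -337.   31.] [382. 245.]
watch_center 0.68 [ 556. -322.   15.] [374. 196.]
watch_center 0.33 [ 414. -338.   30.] [382. 244.]
lamp 0.96 [488. 417.  88.] [123. 216.]
lamp 0.95 [601. 159.  89.] [213. 177.]
lamp 0.91 [716. 375.  62.] [142. 140.]
lamp 0.78 [329. 219.  86.] [191. 273.]
lamp 0.64 [822. 184.  65.] [207. 105.]
mat 0.87 [559.  33.   3.] [257. 195.]
pad_blue 0.76 [483. 140.   7.] [222. 220.]
side [[-0.98, 0.12, -0.13, 440.29], [-0.18, -0.71, 0.68, 754.6], [-0.01, 0.69, 0.72, 829.75], [0.0, 0.0, 0.0, 1.0]] 400.84044912787243 -0.08000058378088597
flat_center 0.59 [592. 339.  16.] [227. 299.]
lens_center 0.65 [415. 321.  22.] [307. 303.]
filter_center 0.42 [ 560. -314.   16.] [281. 124.]
watch_center 0.73 [ 562. -314.   17.] [280. 123.]
stage 0.83 [661. -89.  47.] [236. 158.]
lamp 0.87 [327. 246.  82.] [353. 265.]
l
[... 349 characters left out ...]
34.] [327. 120.]
{'time': 1.0, 'joint_positions': array([ 1.10204588e+00,  3.41955921e-01,  1.52407031e+00,  1.84197040e-05,
        1.27539055e+00, -1.45968479e-01]), 'dq': array([ 2.56510246e-04, -2.05154143e-03,  4.70079864e-05, -6.84296888e-04,
       -1.46715263e-03,  1.06901364e-03]), 'tau': array([ 1.26003524e-04, -4.31138420e+01, -2.44481367e+01,  7.20585999e-02,
        4.82297782e-02,  5.07960794e-05]), 'tool_pos': array([166.5062647 , 497.93058589, 248.77378537]), 'tcp_rot': array([3.14141609e+00, 8.14461334e-06, 2.81880532e+00]), 'contact_force': array([0.43225082, 0.10678621, 0.36099489]), 'moment': array([-0.02432291, -0.02512256, -0.01940782]), 'grip_width': 91.91555158872511}
```

View pics/top0.png

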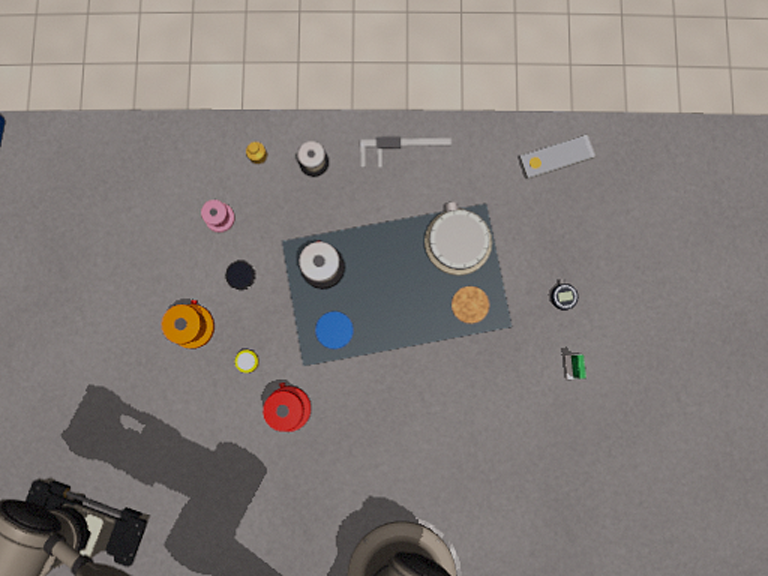

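View pics/side0.png

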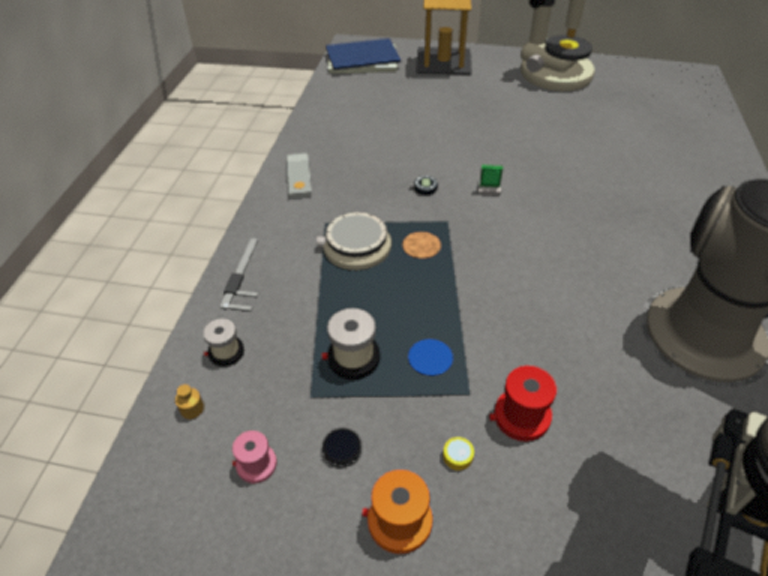

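The top picture shows the white lamp at (320,262), the stage at (458,240), and the blue pad next to the lamp at (335,330). The flat is at (240,275), the lens at (246,361), the watch at (565,296) and the filter at (574,365), all in 1.5x pixels. Next I'll measure these precisely.

```bash
cat > m.py <<'E'
from h import *
def blob(c,mask,near,R=40):
    m=np.zeros(mask.shape,np.uint8); m[mask]=1
    n,l,s,ce=cv2.connectedComponentsWithStats(m)
    k=[i for i in range(1,n) if s[i,4]>12]
    if not k: return None
    i=min(k,key=lambda i:np.hypot(*(ce[i]-near))-0.05*s[i,4]**.5)
    if np.hypot(*(ce[i]-near))>R: return None
    mk=(l==i).astype(np.uint8); cs,_=cv2.findContours(mk,cv2.RETR_EXTERNAL,cv2.CHAIN_APPROX_NONE)
    h=cv2.convexHull(max(cs,key=len)); M=cv2.moments(h)
    return np.array([M['m10'],M['m01']])/M['m00'], s[i,4], h[:,0]
E
python3 - <<'E'
from m import *
for n in ['top','side']:
    c=capture(n); im=c['img'].astype(int); r,g,b=im[...,0],im[...,1],im[...,2]; hsv=cv2.cvtColor(c['img'],cv2.COLOR_RGB2HSV).astype(int); H,S,V=[hsv[...,i] for i in range(3)]
    T={'flat':((V<45),[597,330,16],16),'lens':((H>22)&(H<35)&(S>90),[416,315,20],20),'watch':((V<60)|((V>150)&(abs(H-90)<100)),[558,-318,18],18),
     'blue':((H>100)&(H<120)&(S>150),[483,142,7],7),'cork':((H>5)&(H<25)&(S>60),[540,-130,7],7),'mat':((H>90)&(S>45)&(V<80),[559,33,4],4),
     'stage':((V>150),[661,-95,44],44),'green':((H>50)&(H<75)&(S>120),[410,-337,66],66),'lampcap':(V>140,[601,165,92],92)}
    for k,(m,p,z) in T.items():
        q=blob(c,m,pix(c,p))
        if q: 
            w=np.array([at(c,*h,z)[:2] for h in q[2].astype(float)]); print(n,k,q[0].round(1),q[1],at(c,*q[0],z)[:2].round(1),'box',[x.round(1) if not isinstance(x,float) else round(x,1) for x in map(np.array,cv2.minAreaRect(w.astype(np.float32)))])
        else: print(n,k,None)
    save(c,n+'1',(350,170,420,270) if n=='top' else (250,90,360,150),6)
E
```

```text
top flat [159.8 183.2] 261 [591.8 328.7] box [array([591.8, 328.8]), array([57. , 53.4]), np.float64(46.1)]
top lens [163.7 240.4] 86 [419.1 310.8] box [array([418.9, 311.5]), array([44.6, 45.2]), np.float64(0.5)]
top watch [375.3 196.9] 150 [ 553.6 -324.7] box [array([ 552.6, -325.1]), array([51.7, 53. ]), np.float64(55.5)]
top blue [222.4 219.7] 479 [483.  137.2] box [array([482.2, 137. ]), array([72.6, 69.6]), np.float64(0.7)]
top cork [313.1 202.8] 501 [ 535.9 -137.1] box [array([ 535.4, -137. ]), array([73. , 73.3]), np.float64(89.7)]
top mat None
top stage [305.7 160.2] 1345 [ 660.  -111.8] box [array([ 656.9, -113.3]), array([123.7, 129.7]), np.float64(59.9)]
top green [385.2 243.8] 112 [ 412.8 -338.4] box [array([ 412.2, -338.6]), array([42.1, 21.9]), np.float64(5.2)]
top lampcap [212.4 173.7] 478 [610.4 161.4] box [array([611.1, 161.2]), array([72.8, 72. ]), np.float64(0.8)]
side flat [227.4 298.2] 478 [590.9 336.9] box [array([592. , 336.1]), array([53.8, 59.9]), np.float64(11.9)]
side lens [305.  301.8] 197 [419.1 317.9] box [array([419.2, 318. ]), array([44.3, 54.4]), np.float64(4.9)]
side watch [283.5 121.1] 15 [ 553.7 -327.9] box [array([ 553.8, -328.4]), array([10. , 22.3]), np.float64(7.7)]
side blue [286.5 237.8] 576 [482.9 140.9] box [array([482.8, 140.6]), array([74.1, 75.6]), np.float64(9.8)]
side cork [280.6 162.9] 388 [ 536.3 -134.2] box [array([ 536.5, -134.6]), array([76.1, 80.3]), np.float64(9.2)]
side mat [259.9 210.7] 6667 [565.7  60.8] box [array([577.9,  17.4]), array([253.6, 424.6]), np.float64(11.0)]
side stage [238.9 157.7] 944 [655.4 -95.8] box [array([ 653.8, -100.8]), array([116.4, 149.8]), np.float64(43.2)]
side green [327.1 116.6] 160 [ 413.3 -311.3] box [array([ 413. , -310.1]), array([72. , 39.1]), np.float64(88.2)]
side lampcap [233.9 217.4] 536 [609.8 165.8] box [array([609.9, 165.4]), array([72.5, 71. ]), np.float64(9.9)]
```

View pics/top1.png

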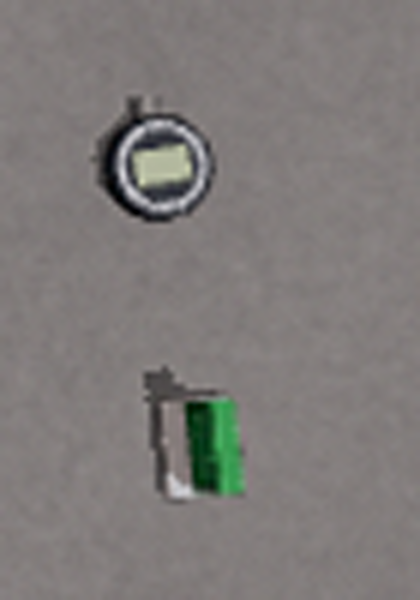

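View pics/side1.png

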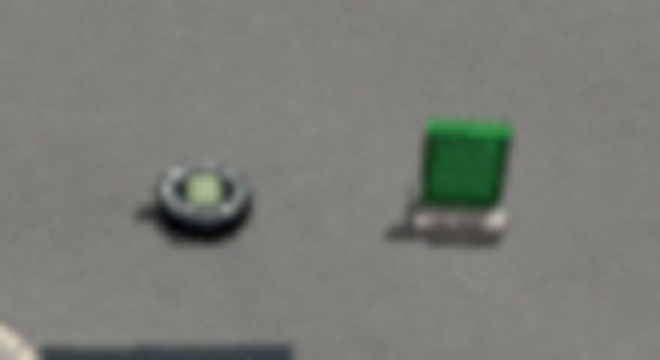

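Both cameras agree to a few mm, with a steady offset of about 4 mm in y. The watch button points toward about +x, and the filter plate is wide along about +x with a yaw of about 0.1. I'll go to the flat first.

```bash
python3 -m handwheel '[[[42.5,-16.6,-4],[0,0,0.03]],[[42.5,-16.6,-4],[0,0,0.03]],[[42.5,-16.6,-4],[0,0,0.03]],[[42.5,-16.6,-4],[0,0,0.03]],[[42.5,-16.6,-4],[0,0,0.03]],[[42.5,-16.6,-4],[0,0,0.03]],[[42.5,-16.6,-4],[0,0,0]],[[42.5,-16.6,-4],[0,0,0]],[[42.5,-16.6,-10],[0,0,0]],[[43,-16.6,-40],[0,0,0]],[[0,0,-40],[0,0,0]],[[0,0,0],[0,0,0]]]' 0
python3 - <<'E'
from m import *
for n in ['top','side']:
    c=capture(n); save(c,n+'2',(110,140,210,240) if n=='top' else (170,240,290,350),5)
    p=get_obs(); print(p['tool_pos'],p['tcp_rot'],pix(c,p['tool_pos']+[0,0,-22]),pix(c,[592,332,16]))
    # filter top-face estimate
    if n=='top': print(at(c,387.8,244.2,66))
    else: print(at(c,250+470/6,90+130/6,66))
E
```

```text
time: 2.6
tool_pos: [590.3, 330.6, 122.8]
tcp_rot: [-3.138, -0.007, 2.998]
contact_force: [-1.7, -0.1, 0.2]
grip_width: 91.9
[591.37670678 331.68018694 125.79031991] [-3.14019212e+00 -2.71151538e-03  2.99866109e+00] [152.31406915 179.3627072 ] [158.69980326 183.16204679]
[ 411.5396169  -346.08388354   66.        ]
[592.1562025  332.35878712 127.80229575] [3.14103651e+00 6.15750970e-04 2.99917987e+00] [224.50841577 275.14527097] [227.40048418 296.15850935]
[ 410.73219137 -338.62863137   66.        ]
```

```bash
python3 -m handwheel '[[[0,0,-40],[0,0,0]],[[0,0,-35],[0,0,0]],[[0,0,-15],[0,0,0]],[[0,0,-11],[0,0,0]],[[0,0,0],[0,0,0]],[[0,0,0],[0,0,0]]]' 0
python3 -m handwheel '[[[0,0,0],[0,0,0]],[[0,0,0],[0,0,0]],[[0,0,0],[0,0,0]],[[0,0,0],[0,0,0]],[[0,0,0],[0,0,0]],[[0,0,0],[0,0,0]],[[0,0,0],[0,0,0]],[[0,0,0],[0,0,0]]]' 1
```

```text
time: 3.45
tool_pos: [592.8, 332.3, 27.2]
tcp_rot: [3.14, 0.002, 2.999]
contact_force: [0.2, -1.0, -0.2]
grip_width: 91.7
time: 4.45
tool_pos: [592.0, 331.9, 25.8]
tcp_rot: [3.142, 0.0, 2.999]
contact_force: [-0.2, -0.4, 1.1]
grip_width: 58.9
```

```bash
python3 -m handwheel '[[[0,0,30],[0,0,0]],[[0,0,55],[0,0,0]],[[0,0,60],[0,0,0]],[[0,-10,30],[0,0,0]],[[8,-45,0],[0,0,0]],[[8,-55,0],[0,0,0]],[[8,-55,0],[0,0,0]],[[8,-55,0],[0,0,0]],[[10,-55,0],[0,0,0]],[[10,-55,0],[0,0,0]],[[10,-55,0],[0,0,0]],[[10,-40,0],[0,0,0]]]'
python3 -m handwheel '[[[0,-18,-30],[0,0,0]],[[0,0,-35],[0,0,0]],[[0,0,-20],[0,0,0]],[[0,0,0],[0,0,0]],[[0,0,0],[0,0,0]]]'
python3 - <<'E'
from m import *
for n in ['top','side']:
    c=capture(n); p=get_obs(); print(p['tool_pos'],p['grip_width'],'flat bottom px',pix(c,p['tool_pos']+[0,0,-25]),pix(c,[664,-111,44]))
    save(c,n+'2',(265,120,345,200) if n=='top' else (180,90,300,180),6)
E
```

```text
time: 5.95
tool_pos: [663.9, -95.6, 200.1]
tcp_rot: [3.142, -0.001, 2.997]
contact_force: [-0.3, 0.5, -0.1]
grip_width: 59.2
time: 6.58
tool_pos: [664.6, -111.1, 116.6]
tcp_rot: [-3.142, 0.001, 2.999]
contact_force: [0.6, -0.3, -1.7]
grip_width: 59.0
[ 664.73156379 -111.14990811  117.04178633] 58.81026011976231 flat bottom px [307.11665772 155.64984319] [305.42029854 158.92271424]
[ 664.75492299 -111.14883673  117.19901579] 59.26094099646696 flat bottom px [236.13728622 141.31140967] [237.1312528  153.98708701]
```

View pics/side2.png

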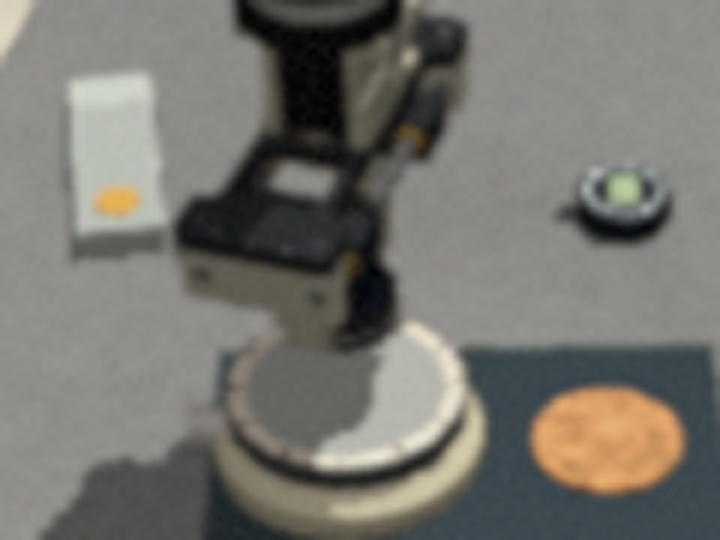

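```bash
python3 -m handwheel '[[[0,0,-25],[0,0,0]],[[0,0,-12],[0,0,0]],[[0,0,-5],[0,0,0]],[[0,0,-3],[0,0,0]],[[0,0,0],[0,0,0]],[[0,0,0],[0,0,0]],[[0,0,0],[0,0,0]]]'

```

```text
time: 7.55
tool_pos: [664.2, -111.2, 71.1]
tcp_rot: [-3.142, 0.001, 2.999]
contact_force: [-0.3, -0.8, -1.4]
grip_width: 58.8
```

```bash
python3 -m handwheel '[[[0,0,-1],[0,0,0]],[[0,0,0],[0,0,0]]]'
python3 -m handwheel '[[[0,0,0],[0,0,0]],[[0,0,0],[0,0,0]],[[0,0,0],[0,0,0]],[[0,0,0],[0,0,0]],[[0,0,30],[0,0,0]],[[0,0,50],[0,0,0]],[[0,0,50],[0,0,0]],[[-50,50,0],[0,0,0]],[[-50,60,0],[0,0,0]],[[-20,60,0],[0,0,0]],[[-10,60,0],[0,0,0]],[[0,0,0],[0,0,0]]]' 0
python3 - <<'E'
from m import *
for n in ['top','side']:
    c=capture(n); p=get_obs(); print(p['tool_pos'])
    save(c,n+'3',(265,120,345,200) if n=='top' else (180,90,300,180),6)
    hsv=cv2.cvtColor(c['img'],cv2.COLOR_RGB2HSV).astype(int); V=hsv[...,2]
    for k,m,pp in [('flat',V<60,[664,-111,60]),('stage',V>140,[664,-111,44])]:
        q=blob(c,m,pix(c,pp)); 
        if q: print(n,k,q[0],q[1],at(c,*q[0],pp[2]))
E
```

```text
time: 7.8
tool_pos: [664.1, -111.1, 69.8]
tcp_rot: [3.142, 0.0, 2.999]
contact_force: [0.4, 0.0, -0.8]
grip_width: 59.4
time: 9.3
tool_pos: [549.0, 104.2, 200.2]
tcp_rot: [3.141, 0.0, 3.004]
contact_force: [-0.4, -1.4, 0.1]
grip_width: 91.9
[549.70487146 102.07693877 200.09931517]
top flat [305.92469136 158.03703704] 289 [ 663.70412343 -110.9051646    60.        ]
top stage [305.49068462 160.128844  ] 1052 [ 660.34193034 -111.18623715   44.        ]
[550.10378057 100.66642736 199.90558574]
side flat [226.07017544 167.33333333] 14 [678.08639556 -33.08707722  60.        ]
side stage [254.50559284 155.34004474] 81 [ 612.22989217 -113.66357619   44.        ]
```

View pics/top3.png

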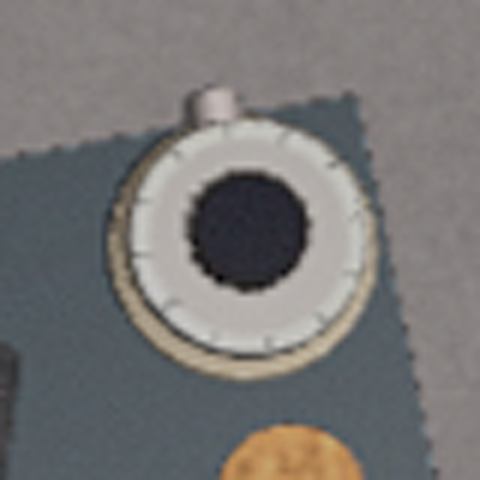

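```bash
python3 -m handwheel '[[[-18,31,0],[0,0,0.115]],[[-19,31,0],[0,0,0.115]],[[-19,31,0],[0,0,0.115]],[[-19,31,0],[0,0,0.115]],[[-19,31,0],[0,0,0.115]],[[-19,30,0],[0,0,0.115]],[[-18,30,0],[0,0,0.115]],[[0,0,-40],[0,0,0.115]],[[0,0,-40],[0,0,0]],[[0,0,0],[0,0,0]],[[0,0,0],[0,0,0]]]' 0
python3 -c "
from h import *
p=get_obs();print(p['joint_positions'],p['tool_pos'],p['tcp_rot'])"
```

```text
time: 10.78
tool_pos: [420.5, 315.0, 120.9]
tcp_rot: [-3.141, 0.002, -2.366]
contact_force: [-0.4, 0.2, -0.5]
grip_width: 91.7
[ 4.96998523e-01  4.80719616e-01  1.69705082e+00 -4.63685425e-05
  9.62097449e-01 -1.84928865e+00] [420.54336228 315.00999685 120.93585642] [-3.14108188e+00  1.64784516e-03 -2.36607491e+00]
```

```bash
python3 -m handwheel '[[[-1,0,-40],[0,0,0]],[[0,0,-30],[0,0,0]],[[0,0,-14],[0,0,0]],[[0,0,-10],[0,0,0]],[[0,0,0],[0,0,0]],[[0,0,0],[0,0,0]]]' 0
python3 -m handwheel '[[[0,0,0],[0,0,0]],[[0,0,0],[0,0,0]],[[0,0,0],[0,0,0]],[[0,0,0],[0,0,0]],[[0,0,0],[0,0,0]],[[0,0,0],[0,0,0]],[[0,0,0],[0,0,0]],[[0,0,0],[0,0,0]]]' 1
```

```text
time: 11.52
tool_pos: [418.7, 315.7, 26.7]
tcp_rot: [-3.141, 0.002, -2.364]
contact_force: [0.6, -0.8, 0.5]
grip_width: 91.9
time: 12.52
tool_pos: [418.1, 315.4, 25.7]
tcp_rot: [3.142, 0.0, -2.364]
contact_force: [0.3, -0.1, 0.3]
grip_width: 45.4
```

```bash
python3 -m handwheel '[[[0,0,30],[0,0,0]],[[0,0,55],[0,0,0]],[[0,0,60],[0,0,0]],[[10,-20,29],[0,0,-0.05]],[[28,-48,0],[0,0,-0.1]],[[28,-48,0],[0,0,-0.1]],[[28,-48,0],[0,0,-0.1]],[[28,-48,0],[0,0,-0.1]],[[28,-48,0],[0,0,-0.1]],[[28,-48,0],[0,0,-0.1]],[[28,-48,0],[0,0,-0.1]],[[28,-48,0],[0,0,-0.1]]]'
python3 -m handwheel '[[[12,-22,-10],[0,0,0]],[[0,0,-30],[0,0,0]],[[0,0,-20],[0,0,0]],[[0,0,0],[0,0,0]],[[0,0,0],[0,0,0]]]'
```

```text
time: 14.02
tool_pos: [652.6, -90.2, 199.5]
tcp_rot: [3.141, -0.0, 3.065]
contact_force: [0.4, 0.6, -1.0]
grip_width: 45.4
time: 14.65
tool_pos: [664.5, -110.6, 140.7]
tcp_rot: [-3.141, 0.001, 3.069]
contact_force: [0.5, -0.2, 0.1]
grip_width: 45.3
```

```bash
python3 -m handwheel '[[[-0.5,-0.5,-30],[0,0,0]],[[0,0,-14],[0,0,0]],[[0,0,-6],[0,0,0]],[[0,0,-4],[0,0,0]],[[0,0,0],[0,0,0]],[[0,0,0],[0,0,0]],[[0,0,0],[0,0,0]]]'
python3 -m handwheel '[[[0,0,0],[0,0,0]],[[0,0,0],[0,0,0]],[[0,0,0],[0,0,0]],[[0,0,0],[0,0,0]],[[0,0,30],[0,0,0]],[[0,0,50],[0,0,0]],[[0,0,40],[0,0,0]],[[-20,-40,0],[0,0,0]],[[-29,-60,0],[0,0,0]],[[-29,-60,0],[0,0,0]],[[-29,-50,0],[0,0,0]],[[0,0,0],[0,0,0]]]' 0
python3 - <<'E'
from m import *
for n in ['top','side']:
    c=capture(n); p=get_obs(); print(p['tool_pos'],p['tcp_rot'])
    save(c,n+'4',(265,120,345,200) if n=='top' else (180,100,300,190),6)
    hsv=cv2.cvtColor(c['img'],cv2.COLOR_RGB2HSV).astype(int); H,S,V=[hsv[...,i] for i in range(3)]
    q=blob(c,(H>22)&(H<35)&(S>90),pix(c,[664,-111,80])); 
    if q: print(n,q[0],q[1],at(c,*q[0],80))
E
```

```text
time: 15.52
tool_pos: [663.8, -111.1, 86.2]
tcp_rot: [-3.142, 0.001, 3.069]
contact_force: [0.8, -0.3, -1.1]
grip_width: 45.3
time: 17.02
tool_pos: [557.9, -317.6, 205.7]
tcp_rot: [-3.141, -0.0, 3.063]
contact_force: [0.2, 0.5, -0.3]
grip_width: 92.2
[ 559.11545611 -315.41295151  205.74492904] [3.14132001e+00 5.44902489e-05 3.06506412e+00]
top [307.02859477 157.51062092] 110 [ 661.53939919 -112.10626178   80.        ]
[ 559.92567729 -313.96998201  205.76699064] [3.14100720e+00 1.98778909e-04 3.06723536e+00]
side [236.87596899 147.64728682] 146 [660.29836818 -98.06321776  80.        ]
```

View pics/top4.png

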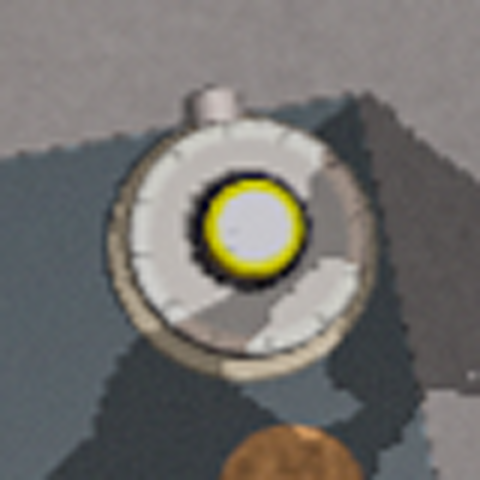

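```bash
python3 -m handwheel '[[[-6.5,-12,-50],[0,0,0.1]],[[0,0,-50],[0,0,0.1]],[[0,0,-40],[0,0,0]],[[0,0,-20],[0,0,0]],[[0,0,-12],[0,0,0]],[[0,0,-8],[0,0,0]],[[0,0,0],[0,0,0]],[[0,0,0],[0,0,0]]]' 0
python3 -c "
from h import *
c=capture('side');save(c,'side5',(230,70,340,170),5);c=capture('top');save(c,'top5',(340,160,430,250),5)"
```

```text
time: 18.12
tool_pos: [554.2, -325.9, 26.7]
tcp_rot: [-3.141, 0.001, -3.014]
contact_force: [0.4, -0.4, 0.2]
grip_width: 92.0
```

View pics/side5.png

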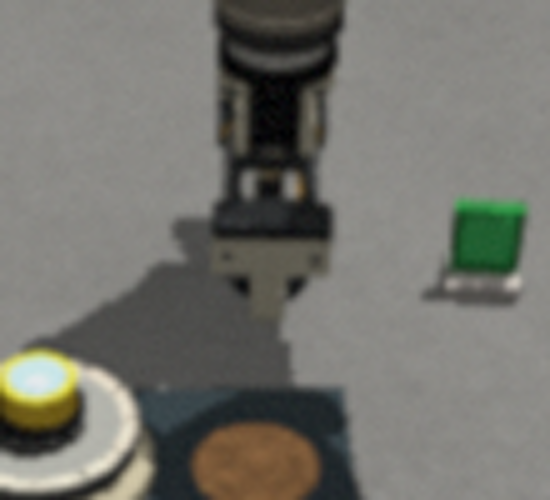

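The side picture shows the lens on the flat at crop (38,380). The fingers straddle the hidden watch at (265,300) with no contact force, so I'll close them.

```bash
python3 -m handwheel '[[[0,0,0],[0,0,0]],[[0,0,0],[0,0,0]],[[0,0,0],[0,0,0]],[[0,0,0],[0,0,0]],[[0,0,0],[0,0,0]],[[0,0,0],[0,0,0]],[[0,0,0],[0,0,0]],[[0,0,0],[0,0,0]]]' 1

```

```text
time: 19.23
tool_pos: [553.7, -325.7, 25.7]
tcp_rot: [3.142, 0.0, -3.014]
contact_force: [0.3, 0.1, -0.2]
grip_width: 53.1
```

```bash
python3 -m handwheel '[[[0,0,30],[0,0,0]],[[0,0,55],[0,0,0]],[[0,0,60],[0,0,0]],[[-6,30,29],[0,0,0]],[[-8,50,0],[0,0,0]],[[-8,50,0],[0,0,0]],[[-8,50,0],[0,0,0]],[[-8,50,0],[0,0,0]],[[-8,50,0],[0,0,0]],[[-8,50,0],[0,0,0]],[[-8,50,0],[0,0,0]],[[-8,50,0],[0,0,0]]]'
python3 -m handwheel '[[[0,35,0],[0,0,0]],[[0,0,-50],[0,0,0]],[[0,0,-50],[0,0,0]],[[0,0,-25],[0,0,0]],[[0,0,0],[0,0,0]],[[0,0,0],[0,0,0]]]'
```

```text
time: 20.72
tool_pos: [483.1, 106.0, 199.8]
tcp_rot: [3.141, 0.0, -3.015]
contact_force: [1.0, 0.4, -1.5]
grip_width: 53.3
time: 21.48
tool_pos: [484.4, 139.5, 75.8]
tcp_rot: [3.141, 0.002, -3.014]
contact_force: [-0.8, 0.7, -0.4]
grip_width: 53.2
```

```bash
python3 -m handwheel '[[[-1,0,-22],[0,0,0]],[[0,0,-12],[0,0,0]],[[0,0,-5],[0,0,0]],[[0,0,-2.5],[0,0,0]],[[0,0,0],[0,0,0]],[[0,0,0],[0,0,0]],[[0,0,0],[0,0,0]]]'
python3 -m handwheel '[[[0,0,0],[0,0,0]],[[0,0,0],[0,0,0]],[[0,0,0],[0,0,0]],[[0,0,0],[0,0,0]],[[0,0,30],[0,0,0]],[[0,0,60],[0,0,0]],[[0,0,60],[0,0,0]],[[0,-30,20],[0,0,0]],[[-8,-50,0],[0,0,0]],[[-8,-50,0],[0,0,0]],[[-8,-50,0],[0,0,0]],[[-8,-50,0],[0,0,0]]]' 0
python3 -m handwheel '[[[-8,-50,0],[0,0,0]],[[-8,-50,0],[0,0,0]],[[-8,-50,0],[0,0,0]],[[-8,-50,0],[0,0,0]],[[-8,-35,0],[0,0,0.05]],[[0,0,0],[0,0,0.04]],[[0,0,0],[0,0,0]]]' 0
python3 - <<'E'
from m import *
for n in ['top','side']:
    c=capture(n); p=get_obs(); print(p['tool_pos'],p['tcp_rot'])
    save(c,n+'6',(185,185,265,255) if n=='top' else (230,200,340,280),6)
E
```

```text
time: 22.35
tool_pos: [482.8, 139.4, 33.5]
tcp_rot: [3.142, 0.001, -3.014]
contact_force: [0.2, -0.2, 0.2]
grip_width: 53.3
time: 23.85
tool_pos: [450.2, -92.1, 203.4]
tcp_rot: [-3.142, 0.0, -3.014]
contact_force: [0.9, -0.0, 0.3]
grip_width: 91.8
time: 24.72
tool_pos: [410.3, -325.9, 203.0]
tcp_rot: [3.141, -0.0, -2.926]
contact_force: [-0.3, 0.3, 0.2]
grip_width: 91.8
[ 410.52263766 -325.45271787  203.08687465] [ 3.14102469e+00 -1.80075233e-04 -2.92534802e+00]
[ 410.66258716 -325.25952597  203.1859264 ] [ 3.14119664e+00 -7.61633684e-05 -2.92487385e+00]
```

View pics/top6.png

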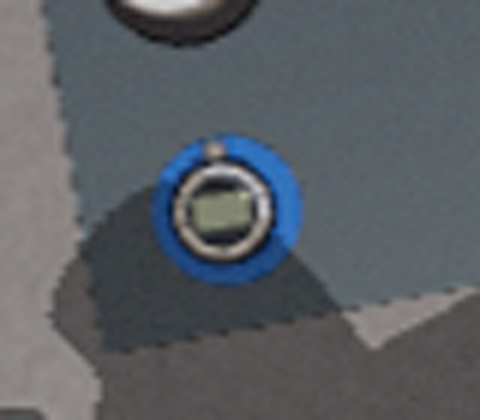

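```bash
python3 -m handwheel '[[[0,-17,-40],[0,0,-0.06]],[[0,0,-50],[0,0,-0.05]],[[0,0,-30],[0,0,0]],[[0,0,-18],[0,0,0]],[[0,0,-10],[0,0,0]],[[0,0,0],[0,0,0]],[[0,0,0],[0,0,0]]]' 0
python3 -m handwheel '[[[0,0,0],[0,0,0]],[[0,0,0],[0,0,0]],[[0,0,0],[0,0,0]],[[0,0,0],[0,0,0]],[[0,0,0],[0,0,0]],[[0,0,0],[0,0,0]],[[0,0,0],[0,0,0]],[[0,0,0],[0,0,0]],[[0,0,0],[0,0,0]]]' 1
```

```text
time: 25.7
tool_pos: [411.2, -342.9, 56.1]
tcp_rot: [-3.14, 0.001, -3.034]
contact_force: [-0.2, 0.1, 0.2]
grip_width: 91.8
time: 26.82
tool_pos: [410.6, -342.6, 55.2]
tcp_rot: [3.141, -0.0, -3.034]
contact_force: [-0.8, 0.3, -1.4]
grip_width: 12.5
```

```bash
python3 -m handwheel '[[[0,0,30],[0,0,0]],[[0,0,55],[0,0,0]],[[10,15,55],[0,0,0.02]],[[26,42,5],[0,0,0.02]],[[26,42,0],[0,0,0.02]],[[26,42,0],[0,0,0.025]],[[26,42,0],[0,0,0]],[[26,42,0],[0,0,0]],[[26,42,0],[0,0,0]],[[26,42,0],[0,0,0]],[[26,42,0],[0,0,0]],[[8.5,18,0],[0,0,0]]]'
python3 -m handwheel '[[[0,0,0],[0,0,0]],[[0,0,-40],[0,0,0]],[[0,0,-40],[0,0,0]],[[0,0,-20],[0,0,0]],[[0,0,0],[0,0,0]],[[0,0,0],[0,0,0]]]'
python3 -c "
from h import *
c=capture('side');save(c,'side7',(200,130,330,250),5)"
```

```text
time: 28.32
tool_pos: [637.7, 28.8, 199.5]
tcp_rot: [3.141, -0.001, -2.947]
contact_force: [0.0, 0.7, -1.1]
grip_width: 12.2
time: 29.08
tool_pos: [637.6, 25.3, 101.5]
tcp_rot: [-3.141, 0.002, -2.95]
contact_force: [-0.5, -1.1, -1.1]
grip_width: 11.7
```

View pics/side7.png

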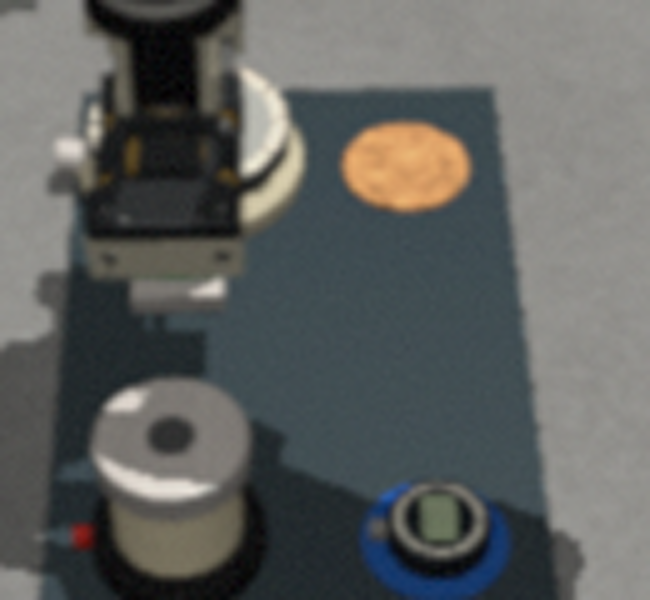

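```bash
python3 -c "
from h import *
c=capture('side');p=get_obs()['tool_pos'];print(p)
for dx in (0,-7): print((pix(c,p+[dx,18,-48])-[200,130]+.5)*5)"
```

```text
[637.85467296  25.78560726 101.85038201]
[173.78270097 303.79291344]
[186.60011449 305.40896693]
```

```bash
python3 -m handwheel '[[[1,0.5,-22],[0,0,0]],[[0,0,-12],[0,0,0]],[[0,0,-5],[0,0,0]],[[0,0,-2.5],[0,0,0]],[[0,0,0],[0,0,0]],[[0,0,0],[0,0,0]],[[0,0,0],[0,0,0]]]'
```

```text
time: 30.05
tool_pos: [638.4, 26.9, 59.1]
tcp_rot: [-3.141, 0.001, -2.949]
contact_force: [-0.3, 0.0, 0.7]
grip_width: 12.0
```

```bash
python3 -m handwheel '[[[0,0,0],[0,0,0]],[[0,0,0],[0,0,0]],[[0,0,0],[0,0,0]],[[0,0,0],[0,0,0]],[[0,0,20],[0,0,0]],[[0,0,50],[0,0,0]],[[0,0,60],[0,0,0]],[[0,0,30],[0,0,0]],[[-50,0,20],[0,0,0]],[[-60,0,20],[0,0,0]],[[-60,0,20],[0,0,0]],[[-60,0,20],[0,0,0]]]' 0
python3 -m handwheel '[[[-40,-50,0],[0,0,0]],[[-20,-60,0],[0,0,0]],[[0,-60,0],[0,0,0]],[[0,-60,0],[0,0,0]],[[0,-60,0],[0,0,0]],[[0,-60,0],[0,0,0]],[[0,0,0],[0,0,0]],[[0,0,0],[0,0,0]]]'
python3 - <<'E'
from m import *
a=capture('top'); save(a,'a8',(180,120,345,250),4)
b=capture('side'); save(b,'b8',(190,120,345,260),4)
for n,c in (('top',a),('side',b)):
    hsv=cv2.cvtColor(c['img'],cv2.COLOR_RGB2HSV).astype(int); H,S,V=[hsv[...,i] for i in range(3)]
    for k,m,p in [('blue',(H>100)&(H<120)&(S>150),[483,139,7]),('green',(H>50)&(H<75)&(S>120),[637,27,70]),('lens',(H>22)&(H<35)&(S>90),[664,-111,80])]:
        q=blob(c,m,pix(c,p))
        if q: print(n,k,at(c,*q[0],p[2]).round(1),cv2.minAreaRect(np.array([at(c,*h,p[2])[:2] for h in q[2].astype(float)],np.float32)))
    for nm,p in [('mid',[637,26.5,4]),('pad',[483,139,7])]: print(nm,pix(c,p))
E
```

```text
time: 31.55
tool_pos: [408.3, 26.9, 298.6]
tcp_rot: [-3.141, 0.0, -2.949]
contact_force: [0.3, 0.2, 0.9]
grip_width: 92.0
time: 32.55
tool_pos: [351.2, -320.8, 297.8]
tcp_rot: [3.14, -0.0, -2.95]
contact_force: [-0.2, 0.2, -0.1]
grip_width: 91.7
top blue [482.9 137.2   7. ] ((482.1462707519531, 136.92726135253906), (72.53529357910156, 69.61892700195312), 0.9889327883720398)
top green [638.2  26.6  70. ] ((636.1994018554688, 27.007997512817383), (51.131187438964844, 12.039137840270996), 8.936232566833496)
top lens [ 661.5 -112.1   80. ] ((661.6195068359375, -112.04632568359375), (44.37742614746094, 46.8563346862793), 0.37666743993759155)
mid [259.34700813 169.69263597]
pad [221.82515036 219.67983486]
side blue [478.  150.1   7. ] ((475.82037353515625, 152.32366943359375), (75.26071166992188, 47.98401641845703), 28.80199432373047)
side green [634.8  48.   70. ] ((636.0194702148438, 48.3326416015625), (46.43145751953125, 54.6934700012207), 9.775371551513672)
side lens [659.7 -97.1  80. ] ((659.8246459960938, -97.43891906738281), (45.85452651977539, 70.94125366210938), 13.058284759521484)
mid [236.79919154 198.14898917]
pad [286.55553372 237.19989334]
```

View pics/a8.png

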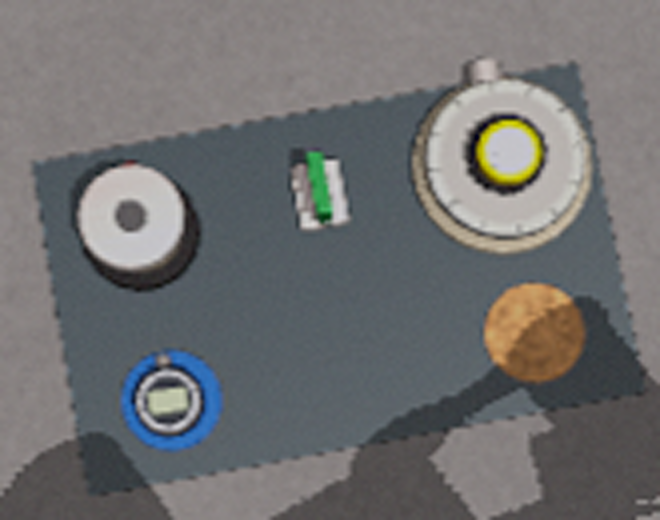

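View pics/b8.png

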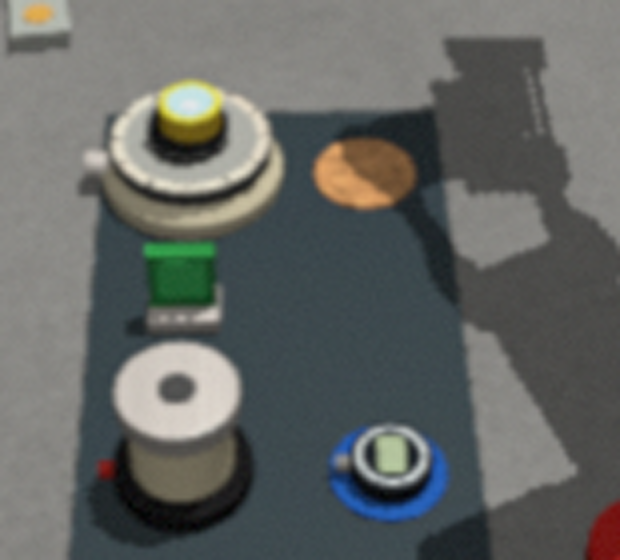

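```bash
python3 -c "
from plant import *
print(bot.close_job(), get_obs()['time'])"
```

```text
the job is handed in; nothing more can be done
the job is handed in; nothing more can be done
```

All four things are set out and released, and the job was handed in at about 33 s of the 104 s allowed. The hand-in gave no verdict.

In the last top and side pictures:

- **Flat and lens:** the flat lies about 2–3 mm from the stage centre, and the lens cell about 2–3 mm from the flat's centre. Both look level.
- **Filter:** it stands upright on the mat, within about 3 mm of midway and about 0.03 rad of square.
- **Stopwatch:** it lies face up on the blue pad, the one next to the lamp, within about 3 mm of its middle.
- **Lamp:** it was not touched in any move. Measured tool forces at the end of each move stayed under about 2 N.

**Disagreements:**
- The two cameras disagreed by about 3–4 mm in y, so I used the mean.
- In the last side picture, the outline readings for the lens and filter were about 13–22 mm off in y. That comes from their visible sides and, for the blue pad, the watch covering part of it. I relied on the top picture for these.

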